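# Marking-out tools back on their shadow boards

### The job

Put the marking-out tools back on their shadow boards: the marking gauge on the yellow field, the tape measure on the green one, and the two red pencils that lie side by side, lifted together in one grasp, still side by side on the blue one. Set each down flat, centred on its field and lengthwise along it (either way round). Do not disturb the sanding block, the wedge or the roll of masking tape.

Things in the scene. Friction and masses are not known exactly. Their poses are not given: they have to be found in the camera images.
- marking_gauge: light-brown wooden marking gauge, 0.12-0.21 kg. Origin: middle of its length, underside; y along the beam. Beam: x -10..10, y -110..110, z 15..36 mm. Block-like head: 66 mm across, 58 mm high (screw on it to 80), at y -54..-30. It rests on the head and on a spur under the beam at y = 100, so the beam slopes 2.4 degrees, its middle 11..32 mm above the support. Grip across it at y = 0
- tape_measure: yellow tape measure lying flat, 34 mm high, about 76 x 94 mm with the metal hook that sticks out at its -y end. Origin: middle of that outline, at its underside. The yellow case spans x -30..+32, y -29..+47 mm: grip it across x (62 mm wide) at y = +5 mm. 0.24 to 0.42 kg
- pencil_1: one of two alike flat red carpenter's pencils that lie parallel, side by side (0 to 3 mm gap), pointing the same way: 14 mm wide, 8 mm high, 190 mm long. Origin: middle of its length, underside; y runs along it (point at the end -y), z up. The pair is 28 to 31 mm wide. 12 g each; grip the two near y = +10 mm
- pencil_2: the other red pencil, beside pencil_1 on its -x side; same size and axes
- gauge_board: thin plywood shadow board fixed to the bench, 80 x 256 mm (x by y) and 8 mm thick, with a yellow field 68 x 222 mm painted in its middle inside a white line. Origin: centre of its underside (its top face is at z = +8 mm); its y axis runs along its length. Place of the marking gauge
- tape_board: thin plywood shadow board fixed to the bench, 98 x 130 mm (x by y) and 8 mm thick, with a green field 78 x 96 mm painted in its middle inside a white line. Origin: centre of its underside (its top face is at z = +8 mm); its y axis runs along its length. Place of the tape measure
- pencil_board: thin plywood shadow board fixed to the bench, 56 x 226 mm (x by y) and 8 mm thick, with a blue field 38 x 194 mm painted in its middle inside a white line. Origin: centre of its underside (its top face is at z = +8 mm); its y axis runs along its length. Place of the two pencils
- sanding_block: brown cork sanding block, 62 x 116 x 34 mm, lying among the tools; leave it where it is. Origin: centre of its underside, y along its length
- dark_wedge: dark hardwood wedge, 40 x 120 x 30 mm, lying among the tools; leave it where it is. Origin: centre of its underside, y along its length
- masking_tape: roll of pale yellow masking tape lying flat, 108 mm across, 24 mm high, on the right; leave it where it is. Origin: centre of its underside

How it is judged:
On the way:
1. both pencils are lifted clear of the bench at the same time (height (world z) of each of pencil_1, pencil_2 above 0.05 m), for 0.2 s.
At the end, for the whole second after the job is handed in: Gauge on the yellow and tape on the green board: within 15 mm of its centre and 0.15 rad (tape 0.2) of its length, either way round. Pencils on the blue board: each within 21 mm across, 15 mm along, 0.15 rad, and 22 mm of each other. All flat, released and at rest (horizontal distance between marking_gauge and gauge_board below 0.015 m and angle between the y axis of marking_gauge and the y axis of gauge_board, either way round below 0.15 rad and angle between each of marking_gauge, tape_measure, pencil_1, pencil_2's own z axis and vertical below 0.15 rad and z of marking_gauge in the frame of gauge_board between 0 and 0.012 m and horizontal distance between tape_measure and tape_board below 0.015 m and angle between the y axis of tape_measure and the y axis of tape_board, either way round below 0.2 rad and z of tape_measure in the frame of tape_board between 0.004 and 0.016 m and x of pencil_1 in the frame of pencil_board between -0.021 and 0.021 m and y of pencil_1 in the frame of pencil_board between -0.015 and 0.015 m and angle between the y axis of each of pencil_1, pencil_2 and the y axis of pencil_board, either way round below 0.15 rad and z of pencil_1 in the frame of pencil_board between 0.004 and 0.012 m and x of pencil_2 in the frame of pencil_board between -0.021 and 0.021 m and y of pencil_2 in the frame of pencil_board between -0.015 and 0.015 m and z of pencil_2 in the frame of pencil_board between 0.004 and 0.012 m and horizontal distance between pencil_1 and pencil_2 below 0.022 m and linear speed of each of marking_gauge, tape_measure, pencil_1, pencil_2 below 0.01 m/s and angular speed of each of marking_gauge, tape_measure, pencil_1, pencil_2 below 0.1 rad/s); the robot touches nothing.
It fails at once if the sanding block is moved by more than 20 mm (distance of sanding_block from where it was at the start of the episode above 0.02 m).
It fails at once if the dark wedge is moved by more than 20 mm (distance of dark_wedge from where it was at the start of the episode above 0.02 m).
It fails at once if the roll of masking tape is moved by more than 20 mm (distance of masking_tape from where it was at the start of the episode above 0.02 m).
It also fails if it takes over 93 s, if anything falls off the work surface, if the arm or the gripper's body presses on something with over 40 N, if the wrist force passes 120 N, or if a joint passes its speed limit or range.

### The arm

A 7-joint arm with a two-finger parallel gripper is mounted at the origin on a cart in front of the work surface, level with it; the furniture and walls round the work are solid. World frame = base frame: x ahead of the robot, y to its left, z up, the work surface at z = 0. Lengths are in m, angles in rad, forces in N, time in s.
With the tool pointing down it reaches from about 0.425 to 0.925 m from the base axis. Payload 6.8 kg.
Tool frame: the origin (TCP) lies between the finger pads; the fingertips stand 22 mm ahead of it and the grasp point (between the pads) lies 3 mm ahead of it; z points along the fingers, y is the line along which they close (so a half turn about z gives the same grasp; the last joint's range is limited). The gripper opens to 85 mm and grips with 20 to 120 N. Pads are 22 mm wide; open, the fingers measure 114 mm over their backs; the gripper's body (76 mm by 85 mm) begins 54 mm behind the grasp point. The pads swing forward as they close: fully open they stand 13 mm farther back than shut.
Start: joints at [1.027, 0.477, 0.022, 1.555, -0.011, 1.109, -0.083], TCP at [0.285, -0.612, 0.221] pointing down, gripper open.
Joint ranges: [-2.96, 2.96], [-0.34, 2.1], [-1.41, 1.46], [0.24, 2.44], [-1.37, 4.51], [0.17, 1.92], [-2.96, 2.96]. Speed limits (rad/s): [2.39, 2.39, 3.14, 3.14, 3.14, 3.14, 3.14].

### API

Orientations are given as a unit quaternion [w, x, y, z].
In Python, from station import bot gives the robot as it stands.
- The arm moves only by the tool servo_tool, never from a script. Its argument "motion" is a list that holds one entry, the list of rows, each a list of 5 numbers: the opening, from 0 (shut) to 1 (fully open), then the shift along the world's x, y, z each as a share of 0.04 m, from -1 to 1, then the turn about the world's z as a share of 0.12 rad, from -1 to 1. A call has 1 to 20 rows; each row shifts and turns the commanded pose from where the row before left it; what a row does not reach is not made up. A row lasts 1/10 s, in which the tool goes at most 50 mm and 8.59 degrees, less where a joint would pass 70% of its speed; a pose out of reach is approached as far as the arm can. A call with a number of a shift or a turn outside -1 to 1 is refused whole. A call with a gripper value outside its range is refused whole. The fingers move at their own pace and stop on an object; "newtons" is the grip in N (left out, the last holds). Time passes only in rows, so rows that do not move let the fingers close. It gives the time, the measured TCP pose, the force, the opening and the grip force at its end, in the units of the state.
- bot.get_obs(): the state, without advancing time (a new reading comes with each control period).
- bot.read_camera(name): name is "side" or "top"; returns (picture, depth): 480x640x3 uint8, red, green, blue; 480x640 float32, m along the optical axis (not along the pixel's ray), 0 where there is no reading.
- bot.get_calibration(name): a dict with "fovy" (degrees; the focal length in pixels is half the picture's height over the tangent of half this angle, whatever the lens; pixels are square), "cx", "cy" (the principal point, pixels), "view" (4x4, takes a point from world to camera coordinates). Camera axes: x right, y down, z forward; pixel columns grow to the right and rows downward; lengths in m; the calibration is good to about 2 mm. A picture is of the moment at which its call begins. get_calibration takes no time and is no camera call.
- bot.hand_in(): hands the job in; it is judged then, once.
The state is a dict: "t": time; "q": joint angles; "joint_vel": joint speeds; "joint_torque": joint torques, N m; "eef_pos": TCP position; "tool_rot": TCP orientation; "contact_force": force on the tool from outside, world axes, zero at the start; "torque": the same for the moment, N m; "gripper_width": opening from 0.0 (shut) to 1.0 (fully open); "grasp_force": force on a finger pad.
Only numpy, scipy, OpenCV 4.12 (cv2) and the standard library are available. Lean on these libraries where they do the work, as an engineer would, in place of code of your own. Each camera call takes 0.05 s, during which the arm holds its last target. There are 200 camera calls.

## Working session

There is one attempt and no reset: what is moved stays moved. The work goes in short steps, Python scripts to look and compute and a tool call to move; the robot and the scene stay as the last step left them, time stands still between calls to the robot, and variables do not carry over. Pictures are saved under pics/ and viewed, at most 14 in all, crops included, and the job is handed in when it is done.

Besides the shell and the picture viewer there is one more tool, called as name(argument=value, ...), one argument or row to a line, values as JSON. servo_tool: Moves the arm, as the interface text tells. Shift numbers are shares of 0.04 m and turn numbers shares of 0.12 rad, none past 1 either way. Its arguments: {"type":"object","properties":{"motion":{"type":"array"},"newtons":{"type":"number"}},"required":["motion"]}

```bash
mkdir -p pics; ls; python3 - <<'E'
from station import bot
import cv2,numpy as np
for n in ("top","side"):
    p,d=bot.read_camera(n); np.savez(f"{n}.npz",p=p,d=d,**bot.get_calibration(n)); cv2.imwrite(f"pics/{n}0.png",p[:,:,::-1]); c=bot.get_calibration(n); print(n,c)
o=bot.get_obs(); print(o)
E
```

```text
pics
top {'fovy': 47.17694078769059, 'cx': 317.3504542454564, 'cy': 246.70212163977982, 'view': array([[ 0.02030281, -0.99977512, -0.00612404, -0.10386759],
       [-0.99115344, -0.01932342, -0.13130675,  0.51997297],
       [ 0.13115888,  0.00873576, -0.99132287,  1.21244867],
       [ 0.        ,  0.        ,  0.        ,  1.        ]])}
side {'fovy': 45.878658933170485, 'cx': 319.68294677154927, 'cy': 240.29365206622546, 'view': array([[-0.91847975, -0.39545973,  0.00255749,  0.44518907],
       [-0.18376134,  0.42105283, -0.88822648,  0.17372383],
       [ 0.35018097, -0.81628801, -0.45939871,  1.15366551],
       [ 0.        ,  0.        ,  0.        ,  1.        ]])}
{'t': 0.1, 'q': array([ 1.02689817,  0.47769084,  0.0222921 ,  1.55633972, -0.01151438,
        1.10929926, -0.08308678]), 'joint_vel': array([ 8.00036576e-04, -1.80109213e-03,  4.58905144e-04, -2.32254146e-05,
       -1.22943958e-03, -1.68572245e-03, -1.02072729e-03]), 'joint_torque': array([ 4.71331441e-03, -5.97765219e+01,  1.61397893e+00, -2.81957066e+01,
        1.28522908e-02,  4.96644789e-03,  2.77838825e-05]), 'eef_pos': array([ 0.28473252, -0.61140549,  0.22004523]), 'tool_rot': array([-7.76551173e-04,  9.76345692e-01,  2.16213877e-01, -2.12895596e-04]), 'contact_force': array([-0.45746386,  0.83265226,  0.11574942]), 'torque': array([ 0.01488901, -0.01477251,  0.02651559]), 'grasp_force': 0.0, 'gripper_width': 0.9949405727750863}
```

View pics/top0.png

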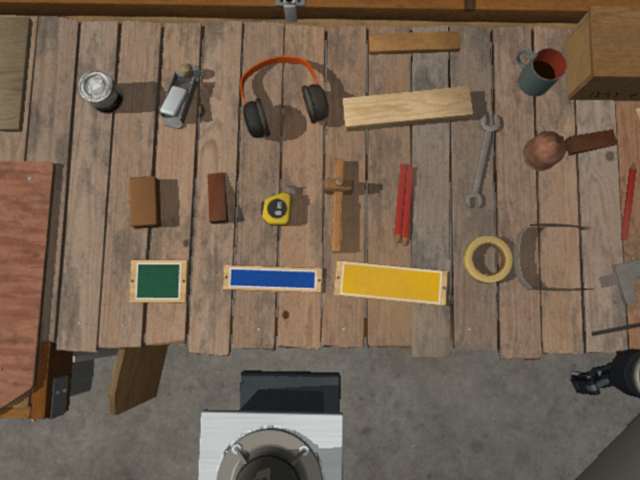

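View pics/side0.png

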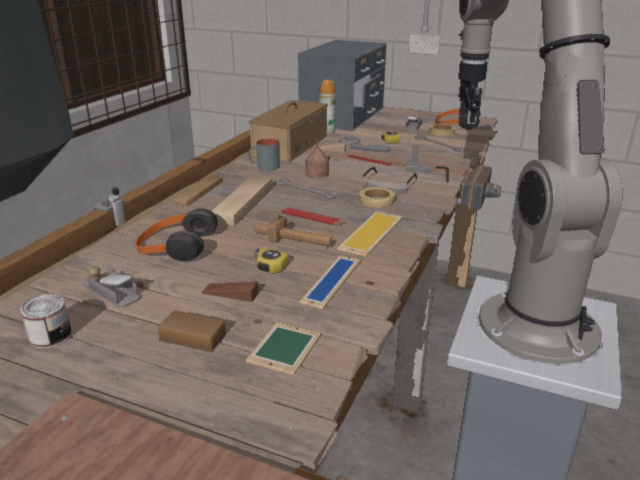

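The top view shows the green, blue and yellow boards at about (158,281), (272,278) and (391,283). The tape is at (277,208), the gauge at (337,205) with its head at row 185, the pencils at (404,203), and the masking tape at (488,259). The side view agrees, and nothing is hidden.

```bash
cat > h.py <<'E'
import cv2,numpy as np
def cam(c):
    f=240/np.tan(np.radians(c["fovy"])/2); V=np.array(c["view"]); return f,float(c["cx"]),float(c["cy"]),V[:3,:3],V[:3,3]
def plane(c,uv,z):
    f,cx,cy,R,t=cam(c); uv=np.atleast_2d(uv).astype(float)
    r=np.c_[(uv[:,0]-cx)/f,(uv[:,1]-cy)/f,np.ones(len(uv))]@R; o=-R.T@t
    return o+r*((z-o[2])/r[:,2])[:,None]
def cloud(c,d):
    f,cx,cy,R,t=cam(c); v,u=np.mgrid[:480,:640]
    return (np.dstack([(u-cx)/f*d,(v-cy)/f*d,d])-t)@R
def mask(p,lo,hi,box):
    h=cv2.cvtColor(p,cv2.COLOR_RGB2HSV); m=cv2.inRange(h,lo,hi); k=np.zeros_like(m); x0,y0,x1,y1=box; k[y0:y1,x0:x1]=m[y0:y1,x0:x1]; return k
def rect(P):
    (c,s,a)=cv2.minAreaRect((P[:,:2]*1000).astype(np.float32)); b=cv2.boxPoints((c,s,a))
    e=[b[1]-b[0],b[2]-b[1]]; e=max(e,key=np.linalg.norm); a=np.arctan2(e[1],e[0])
    return np.round(c,1),np.round(sorted(s),1),round((a+np.pi/2)%np.pi-np.pi/2,3)
def big(m):
    n,l,s,_=cv2.connectedComponentsWithStats(m); return l==1+np.argmax(s[1:,4])
def pts(m): v,u=np.nonzero(m); return np.c_[u,v]
E
python3 - <<'E'
from h import *
z=np.load("top.npz"); p,d=z["p"],z["d"]; W=cloud(z,d)
print("cam",-z["view"][:3,:3].T@z["view"][:3,3])
print("bench z",np.median(W[225:250,420:450,2]),"board z",[np.median(W[v-6:v+6,u-6:u+6,2]) for u,v in((158,281),(272,278),(391,283))])
for n,lo,hi,b,h in [("green",(60,80,30),(95,255,200),(125,255,192,310),.008),("blue",(100,120,60),(130,255,255),(215,255,330,300),.008),("yellow",(18,150,120),(32,255,255),(330,255,455,310),.008),
 ("pencil",(0,150,80),(6,255,255),(385,155,425,250),.008),("pencil+tip",(0,100,60),(14,255,255),(385,155,425,250),.008),("tapeyel",(20,120,90),(35,255,255),(255,180,305,232),.034)]:
    m=big(mask(p,lo,hi,b)); P=plane(z,pts(m),h); print(n,m.sum(),rect(P))
def cl(b,zl,zh):
    q=W[b[1]:b[3],b[0]:b[2]].reshape(-1,3); return q[(q[:,2]>zl)&(q[:,2]<zh)]
print("tape top",rect(cl((255,180,310,232),.027,.045)), "tape all",rect(cl((255,180,310,232),.012,.045)))
q=cl((325,150,352,262),.014,.05);print("beam",rect(q), "z",np.percentile(q[:,2],[5,50,95]))
q=cl((318,150,375,262),.045,.1);print("head",rect(q),q[:,2].max())
for n,b in (("sand",(120,170,165,235)),("wedge",(203,165,232,230)),("mask",(455,230,520,290))): print(n,rect(cl(b,.012,.05)))
cv2.imwrite("pics/crop0.png",cv2.resize(p[145:310,245:445,::-1],None,fx=4,fy=3.6,interpolation=cv2.INTER_CUBIC))
E
```

```text
cam [ 0.35845839 -0.10438824  1.26956797]
bench z -0.0004075630478434058 board z [np.float64(0.008327535809728018), np.float64(0.008065071757093785), np.float64(0.008951028768969803)]
green 1271 (array([439.9, 272.3]), array([71.4, 91.5]), np.float32(-1.551))
blue 1239 (array([450.3,   9.4]), array([ 34.4, 189.8]), np.float32(1.557))
yellow 2706 (array([ 446. , -263.2]), array([ 65. , 219.2]), np.float32(1.493))
pencil 888 (array([ 639.8, -293.3]), array([ 31.6, 171.2]), np.float32(-0.087))
pencil+tip 1138 (array([ 629.9, -292.6]), array([ 36.4, 197.6]), np.float32(-0.08))
tapeyel 510 (array([609.6,   3. ]), array([63.9, 74.6]), np.float32(0.019))
tape top (array([611.5,   4.6]), array([66.9, 73.3]), np.float32(0.016)) tape all (array([622.3,   3.1]), array([70.9, 98.4]), np.float32(-0.14))
beam (array([ 621.3, -141.2]), array([ 60.3, 218.5]), np.float32(0.081)) z [0.02390254 0.03195384 0.04738525]
head (array([ 664.9, -139.7]), array([25.9, 64.5]), np.float32(1.531)) 0.0765141948911087
sand (array([621.7, 310.7]), array([ 64.6, 116.2]), np.float32(0.095))
wedge (array([629. , 142.6]), array([ 40.5, 102.1]), np.float32(0.131))
mask (array([ 505.2, -495.5]), array([107.7, 133.3]), np.float32(-1.477))
```

View pics/crop0.png

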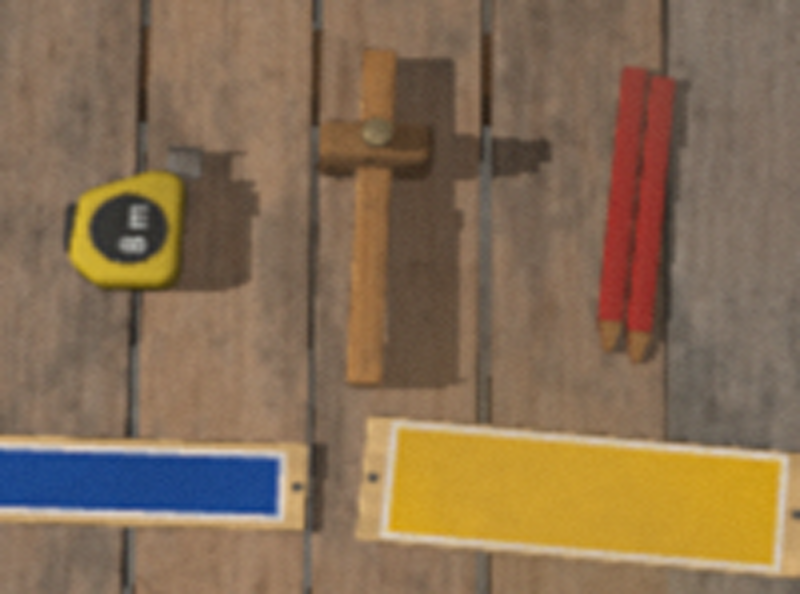

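The crop shows the tape's hook at the top right, the gauge head toward the top and the pencil points at the bottom. Pencil angle is about -0.087 rad. I'll move above the pencils first.

servo_tool(
  motion=[
    [[0.6,0.74,0.665,-0.146,-0.363],[0.6,0.74,0.665,-0.146,-0.363],[0.6,0.74,0.665,-0.146,-0.363],[0.6,0.74,0.665,-0.146,-0.363],[0.6,0.74,0.665,-0.146,-0.363],[0.6,0.74,0.665,-0.146,-0.363],[0.6,0.74,0.665,-0.146,-0.363],[0.6,0.74,0.665,-0.146,-0.363],[0.6,0.74,0.665,-0.146,-0.363],[0.6,0.74,0.665,-0.146,-0.363],[0.6,0.74,0.665,-0.146,-0.363],[0.6,0.74,0.665,-0.146,-0.363],[0.6,0,0,0,0],[0.6,0,0,0,0],[0.6,0,0,0,0]],
  ],
  newtons=40,
)

```text
t: 1.6
eef_pos: [0.639, -0.2942, 0.1506]
tool_rot: [0.0, 0.999, -0.044, -0.001]
contact_force: [-0.8, -0.6, 1.0]
gripper_width: 0.598
grasp_force: 0.0
```

```bash
cat >> h.py <<'E'
def st():
    from station import bot
    o=bot.get_obs(); q=o["tool_rot"]; print("t",o["t"],"pos",np.round(o["eef_pos"]*1000,1),"psi",round(2*np.arctan2(q[2],q[1]),3),"tilt",np.round(q[[0,3]],4),"F",np.round(o["contact_force"],1),"w",round(o["gripper_width"],3),"gf",round(o["grasp_force"],1),"q1,q7",np.round(o["q"][[0,6]],2))
E
python3 - <<'E'
from h import *
st()
z=np.load("top.npz"); p,d=z["p"],z["d"]; W=cloud(z,d)
q=W[150:262,325:352].reshape(-1,3); q=q[(q[:,2]>.016)&(q[:,2]<.05)]
for s in (q[:,0]>.69,q[:,0]<.64): print(rect(q[s]),np.median(q[s],0))
a=q[(q[:,0]<.64)|(q[:,0]>.69)]; print("line",np.polyfit(a[:,0],a[:,1],1),np.polyval(np.polyfit(a[:,0],a[:,1],1),.62),a[:,0].min(),a[:,0].max())
E
```

```text
t 1.6 pos [ 639.  -294.2  150.6] psi -0.088 tilt [ 0.0005 -0.0005] F [-0.8 -0.6  1. ] w 0.598 gf 0.0 q1,q7 [ 0.32 -1.3 ]
(array([ 710.5, -140. ]), array([18.9, 40.8]), np.float32(0.016)) [ 0.70950409 -0.14000495  0.02774535]
(array([ 576. , -136.8]), array([ 20. , 127.9]), np.float32(-0.028)) [ 0.5743036  -0.13688796  0.03295381]
line [-0.02653801 -0.12147869] -0.13793225014814817 0.5118298532842944 0.7309747570935013
```

servo_tool(
  motion=[
    [[0.6,0,0.02,-0.6,0],[0.6,0,0,-0.6,0],[0.6,0,0,-0.6,0],[0.6,0,0,-0.6,0],[0.6,0,0,-0.45,0],[0.6,0,0,0,0],[0.6,0,0,0,0],[0.6,0,0,-0.05,0],[0.6,0,0,-0.05,0],[0.6,0,0,-0.05,0],[0.6,0,0,-0.05,0],[0.6,0,0,0,0]],
  ],
)

```text
t: 2.8
eef_pos: [0.64, -0.2918, 0.0286]
tool_rot: [-0.0, 0.999, -0.043, -0.0]
contact_force: [0.8, 0.0, -0.3]
gripper_width: 0.599
grasp_force: 0.0
```

servo_tool(
  motion=[
    [[0.6,0,0,-0.04,0],[0.6,0,0,-0.04,0],[0.6,0,0,-0.04,0],[0.6,0,0,0,0]],
  ],
)

```text
t: 3.2
eef_pos: [0.6399, -0.2918, 0.0236]
tool_rot: [-0.0, 0.999, -0.043, -0.0]
contact_force: [0.2, 0.9, 0.7]
gripper_width: 0.597
grasp_force: 0.0
```

```bash
python3 - <<'E'
from h import *
from station import bot
st()
p,d=bot.read_camera("side"); cv2.imwrite("pics/s1.png",cv2.resize(p[180:250,260:370,::-1],None,fx=7,fy=7,interpolation=cv2.INTER_CUBIC))
E
```

```text
t 3.2 pos [ 639.9 -291.8   23.6] psi -0.087 tilt [-0.0001 -0.0003] F [0.2 0.9 0.7] w 0.597 gf 0.0 q1,q7 [ 0.32 -1.3 ]
```

View pics/s1.png

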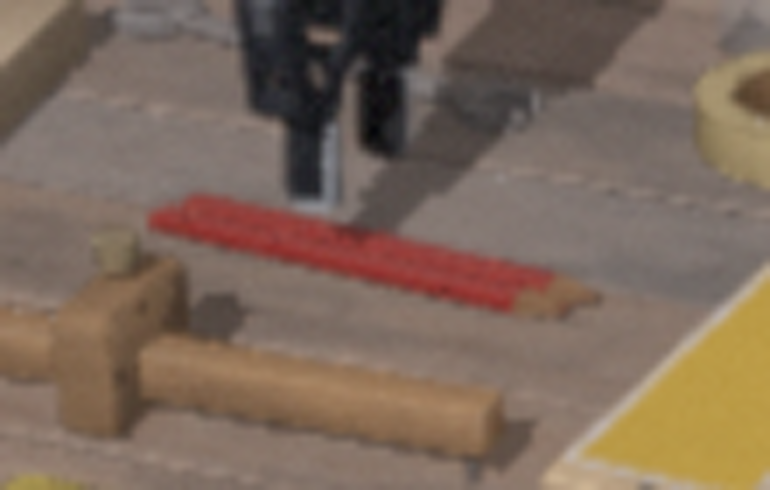

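The near fingertip shows at about (304,209) and the far one at about (315,202). The gripper looks higher than, or behind, the pencils at row 212, so I'll check by projecting the TCP.

```bash
cat >> h.py <<'E'
def proj(c,P):
    f,cx,cy,R,t=cam(c); q=R@np.array(P)+t; return np.round([cx+f*q[0]/q[2],cy+f*q[1]/q[2]],1),round(q[2],3)
E
python3 - <<'E'
from h import *
from station import bot
z=np.load("side.npz")
for y in(-.292+.0255,-.292-.0255): print("tip",proj(z,(.64,y,.003)))
for P in ((.73,-.3,.008),(.55,-.286,.008)): print("pencil ends",proj(z,P))
p,d=bot.read_camera("side"); print(np.round(d[200:216:2,298:322:2],3)); W=cloud(z,d)
q=W[150:240,285:340].reshape(-1,3); q=q[(q[:,2]>.012)&(q[:,2]<.2)&(q[:,1]<-.2)]
for h in range(12,100,8):
    s=q[(q[:,2]>h/1e3)&(q[:,2]<(h+8)/1e3)]; 
    if len(s): print(h,len(s),np.round(s.min(0),3),np.round(s.max(0),3))
p,d=bot.read_camera("top"); cv2.imwrite("pics/t1.png",cv2.resize(p[145:310,325:475,::-1],None,fx=4,fy=3.6,interpolation=cv2.INTER_CUBIC))
E
```

```text
tip (array([306.4, 219.4]), np.float64(1.594))
tip (array([313.8, 212.5]), np.float64(1.636))
pencil ends (array([283. , 208.1]), np.float64(1.651))
pencil ends (array([338.8, 220.6]), np.float64(1.576))
[[1.725 1.553 1.548 1.552 1.555 1.561 1.728 0.    1.611 1.606 1.611 1.727]
 [1.715 1.56  1.55  1.552 1.562 1.568 1.711 1.713 1.617 1.606 1.727 1.721]
 [1.701 1.704 1.564 1.554 1.561 1.563 1.708 1.7   1.707 1.702 1.703 1.702]
 [1.693 1.684 1.566 1.561 1.565 1.573 1.686 1.693 1.698 1.683 1.69  1.69 ]
 [1.669 1.677 1.577 1.564 1.57  1.568 1.67  1.674 1.675 1.673 1.674 1.678]
 [1.644 1.65  1.664 1.665 1.669 1.666 1.667 1.657 1.658 1.663 1.658 1.656]
 [1.629 1.634 1.641 1.632 1.627 1.632 1.648 1.65  1.649 1.653 1.648 1.654]
 [1.621 1.617 1.625 1.625 1.622 1.622 1.616 1.619 1.615 1.613 1.624 1.636]]
12 38 [ 0.682 -0.755  0.012] [ 0.916 -0.281  0.02 ]
20 31 [ 0.721 -0.728  0.02 ] [ 0.918 -0.592  0.028]
28 29 [ 0.721 -0.722  0.028] [ 0.915 -0.607  0.036]
36 55 [ 0.629 -0.711  0.036] [ 0.915 -0.253  0.044]
44 59 [ 0.626 -0.686  0.044] [ 0.899 -0.248  0.052]
52 64 [ 0.627 -0.639  0.052] [ 0.737 -0.247  0.06 ]
60 56 [ 0.629 -0.632  0.06 ] [ 0.738 -0.245  0.068]
68 44 [ 0.627 -0.625  0.068] [ 0.742 -0.246  0.075]
76 35 [ 0.625 -0.343  0.076] [ 0.656 -0.233  0.084]
84 70 [ 0.624 -0.344  0.084] [ 0.66  -0.229  0.092]
92 50 [ 0.624 -0.341  0.092] [ 0.657 -0.227  0.1  ]
```

View pics/t1.png

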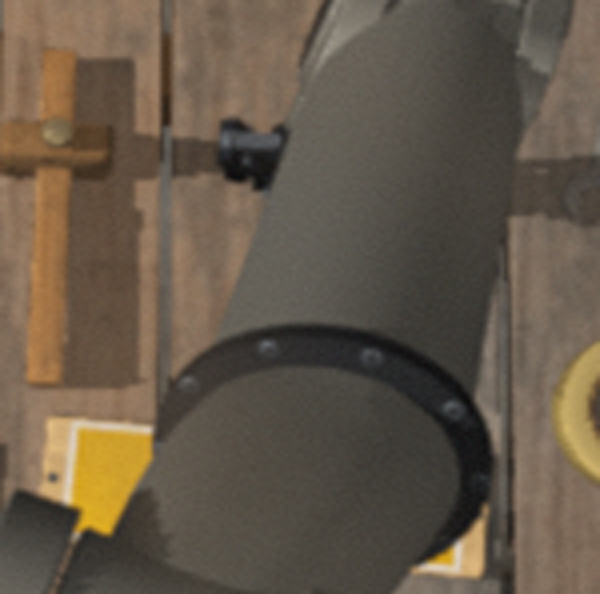

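The closing centre agrees in xy, but the lowest fingertip points come out about 30 mm higher than the reported TCP implies. I'll check that against the start image too.

```bash
python3 - <<'E'
from h import *
from station import bot
z=np.load("side.npz"); W0=cloud(z,z["d"])
print("start tip proj",proj(z,(.2847,-.6114,.198)),proj(z,(.2847,-.6114,.220)))
q=W0[60:150,430:510].reshape(-1,3); q=q[(np.hypot(q[:,0]-.285,q[:,1]+.611)<.1)]; print("start low z",np.sort(q[:,2])[[0,3,8,20]], q[np.argsort(q[:,2])[:8]].mean(0))
p,d=bot.read_camera("side"); W=cloud(z,d)
q=W[150:240,285:340].reshape(-1,3); q=q[(abs(q[:,0]-.64)<.03)&(abs(q[:,1]+.292)<.06)&(q[:,2]>.018)]; i=np.argsort(q[:,2]); print("now low",np.round(q[i[:14]],3))
E
```

```text
start tip proj (array([465.1, 133.8]), np.float64(1.661)) (array([466. , 126.5]), np.float64(1.651))
start low z [0.24166431 0.24302094 0.2443717  0.24618003] [ 0.29563148 -0.62759156  0.2429706 ]
now low [[ 0.651 -0.262  0.035]
 [ 0.648 -0.261  0.036]
 [ 0.639 -0.317  0.036]
 [ 0.633 -0.317  0.037]
 [ 0.635 -0.315  0.038]
 [ 0.643 -0.258  0.038]
 [ 0.653 -0.26   0.038]
 [ 0.648 -0.262  0.038]
 [ 0.637 -0.258  0.039]
 [ 0.639 -0.256  0.039]
 [ 0.634 -0.265  0.04 ]
 [ 0.636 -0.317  0.04 ]
 [ 0.641 -0.314  0.04 ]
 [ 0.646 -0.311  0.04 ]]
```

Both images show the tips about 30 mm higher than the state and tool data imply: z is about 0.035 now, and about 0.243 at the start. I'll go by the cameras and contact, and descend gently.

servo_tool(
  motion=[
    [[0.6,0,0,-0.15,0],[0.6,0,0,-0.15,0],[0.6,0,0,-0.15,0],[0.6,0,0,-0.1,0],[0.6,0,0,0,0]],
  ],
)

```text
t: 3.9
eef_pos: [0.6395, -0.2916, 0.0009]
tool_rot: [-0.0, 0.999, -0.043, -0.001]
contact_force: [-0.3, -0.4, -0.3]
gripper_width: 0.601
grasp_force: 0.0
```

```bash
python3 - <<'E'
from h import *
from station import bot
st(); z=np.load("side.npz")
p,d=bot.read_camera("side"); cv2.imwrite("pics/s2.png",cv2.resize(p[180:250,260:370,::-1],None,fx=7,fy=7,interpolation=cv2.INTER_CUBIC))
E
```

```text
t 3.9 pos [ 639.5 -291.6    0.9] psi -0.087 tilt [-0.0003 -0.0008] F [-0.3 -0.4 -0.3] w 0.601 gf 0.0 q1,q7 [ 0.32 -1.3 ]
```

View pics/s2.png

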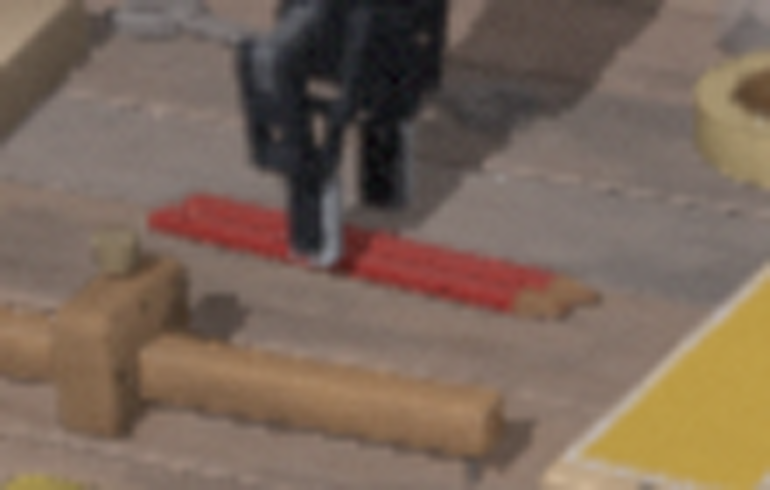

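At reported z = 1 mm the tips at (305,217) are still above the bench, straddling the pencils, so the tip is about 12 mm above the reported z. I'll keep going.

servo_tool(
  motion=[
    [[0.6,0,0,-0.1,0],[0.6,0,0,-0.075,0],[0.6,0,0,-0.025,0],[0.6,0,0,-0.025,0],[0.6,0,0,0,0]],
  ],
)

```text
t: 4.45
eef_pos: [0.6401, -0.2919, -0.0071]
tool_rot: [-0.0, 0.999, -0.043, -0.0]
contact_force: [-0.6, -0.9, -0.7]
gripper_width: 0.6
grasp_force: 0.0
```

servo_tool(
  motion=[
    [[0.6,0,0,-0.05,0],[0.6,0,0,-0.025,0],[0.6,0,0,0,0]],
  ],
)

```text
t: 4.75
eef_pos: [0.64, -0.2919, -0.0102]
tool_rot: [-0.0, 0.999, -0.043, -0.0]
contact_force: [-0.1, -0.9, 0.6]
gripper_width: 0.599
grasp_force: 0.0
```

servo_tool(
  motion=[
    [[0.6,0,0,-0.025,0],[0.6,0,0,0,0]],
  ],
)

```text
t: 4.95
eef_pos: [0.6401, -0.2919, -0.0111]
tool_rot: [-0.0, 0.999, -0.043, -0.0]
contact_force: [0.4, 0.0, 0.4]
gripper_width: 0.6
grasp_force: 0.0
```

servo_tool(
  motion=[
    [[0.6,0,0,-0.025,0],[0.6,0,0,0,0]],
  ],
)

```text
t: 5.15
eef_pos: [0.6401, -0.2919, -0.0121]
tool_rot: [-0.0, 0.999, -0.043, -0.0]
contact_force: [-0.6, 0.2, -0.2]
gripper_width: 0.601
grasp_force: 0.0
```

servo_tool(
  motion=[
    [[0.6,0,0,-0.025,0],[0.6,0,0,0,0]],
  ],
)

```text
t: 5.35
eef_pos: [0.6401, -0.2919, -0.0131]
tool_rot: [-0.0, 0.999, -0.043, -0.0]
contact_force: [0.2, 0.7, 0.6]
gripper_width: 0.596
grasp_force: 0.0
```

servo_tool(
  motion=[
    [[0.6,0,0,-0.025,0],[0.6,0,0,0,0]],
  ],
)

```text
t: 5.55
eef_pos: [0.6403, -0.2919, -0.0134]
tool_rot: [0.0, 0.999, -0.043, 0.0]
contact_force: [-1.2, 0.3, 4.9]
gripper_width: 0.599
grasp_force: 2.1
```

servo_tool(
  motion=[
    [[0.6,0,0,-0.025,0],[0.6,0,0,0,0]],
  ],
)

```text
t: 5.75
eef_pos: [0.6402, -0.292, -0.0135]
tool_rot: [-0.0, 0.999, -0.044, 0.0]
contact_force: [-3.6, 2.3, 11.6]
gripper_width: 0.599
grasp_force: 5.7
```

Contact shows at reported z = -13.3 mm at opening 0.6, so the tip is 13 mm above the reported z there. Raise 5.5 mm to allow for the closing swing, then close.

servo_tool(
  motion=[
    [[0.6,0,0,0.14,0],[0.6,0,0,0,0],[0.3,0,0,0,0],[0.2,0,0,0,0],[0.1,0,0,0,0],[0.1,0,0,0,0],[0.1,0,0,0,0],[0.1,0,0,0,0]],
  ],
  newtons=30,
)

```text
t: 6.55
eef_pos: [0.6402, -0.292, -0.0094]
tool_rot: [0.0, 0.999, -0.043, 0.0]
contact_force: [0.1, -0.8, 0.6]
gripper_width: 0.324
grasp_force: 30.0
```

servo_tool(
  motion=[
    [[0.1,0,0,0.2,0],[0.1,0,0,0.4,0],[0.1,0,0,0.5,0],[0.1,0,0,0.6,0],[0.1,0,0,0.6,0],[0.1,0,0,0.6,0],[0.1,0,0,0.4,0],[0.1,0,0,0.2,0],[0.1,0,0,0,0],[0.1,0,0,0,0]],
  ],
)

```text
t: 7.55
eef_pos: [0.6396, -0.2916, 0.1298]
tool_rot: [-0.0, 0.999, -0.043, -0.001]
contact_force: [-0.4, -0.5, 0.1]
gripper_width: 0.328
grasp_force: 29.9
```

```bash
python3 - <<'E'
from h import *
from station import bot
st()
p,d=bot.read_camera("side"); cv2.imwrite("pics/s3.png",cv2.resize(p[110:250,240:400,::-1],None,fx=4,fy=4,interpolation=cv2.INTER_CUBIC))
E
```

```text
t 7.55 pos [ 639.6 -291.6  129.8] psi -0.087 tilt [-0.0002 -0.0006] F [-0.4 -0.5  0.1] w 0.328 gf 29.9 q1,q7 [ 0.31 -1.3 ]
```

View pics/s3.png

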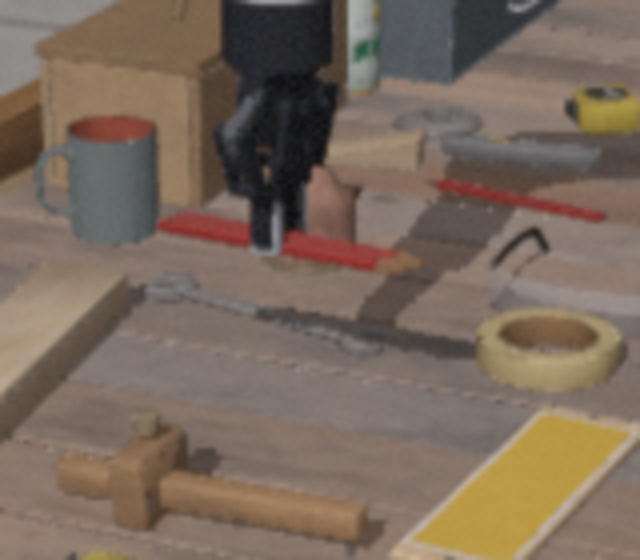

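Both pencils are up and level, at crop (160-420, 215-270). Carrying them to the blue board.

servo_tool(
  motion=[
    [[0.1,-0.296,0.486,0,0.856],[0.1,-0.296,0.486,0,0.856],[0.1,-0.296,0.486,0,0.856],[0.1,-0.296,0.486,0,0.856],[0.1,-0.296,0.486,0,0.856],[0.1,-0.296,0.486,0,0.856],[0.1,-0.296,0.486,0,0.856],[0.1,-0.296,0.486,0,0.856],[0.1,-0.296,0.486,0,0.856],[0.1,-0.296,0.486,0,0.856],[0.1,-0.296,0.486,0,0.856],[0.1,-0.296,0.486,0,0.856],[0.1,-0.296,0.486,0,0.856],[0.1,-0.296,0.486,0,0.856],[0.1,-0.296,0.486,0,0.856],[0.1,-0.296,0.486,0,0.856],[0.1,0,0,-0.5,0],[0.1,0,0,-0.6,0],[0.1,0,0,-0.6,0],[0.1,0,0,-0.6,0]],
  ],
)

```text
t: 9.6
eef_pos: [0.4499, 0.0191, 0.0371]
tool_rot: [-0.001, 0.712, 0.702, -0.0]
contact_force: [1.0, 0.4, -0.6]
gripper_width: 0.327
grasp_force: 29.9
```

```bash
python3 - <<'E'
from h import *
st()
E
```

```text
t 9.6 pos [449.9  19.1  37.1] psi 1.557 tilt [-0.0006 -0.0004] F [ 1.   0.4 -0.6] w 0.327 gf 29.9 q1,q7 [ 0.14 -0.48]
```

servo_tool(
  motion=[
    [[0.1,0,0,-0.4,0],[0.1,0,0,-0.3,0],[0.1,0,0,-0.15,0],[0.1,0,0,-0.05,0],[0.1,0,0,0,0],[0.1,0,0,-0.025,0],[0.1,0,0,0,0]],
  ],
)

```text
t: 10.3
eef_pos: [0.4511, 0.0191, 0.0021]
tool_rot: [0.0, 0.712, 0.702, 0.0]
contact_force: [0.4, 0.2, -0.8]
gripper_width: 0.324
grasp_force: 29.9
```

servo_tool(
  motion=[
    [[0.1,0,0,-0.025,0],[0.1,0,0,0,0]],
  ],
)

```text
t: 10.5
eef_pos: [0.4508, 0.0191, 0.0008]
tool_rot: [0.0, 0.712, 0.702, 0.0]
contact_force: [0.7, -0.7, -0.9]
gripper_width: 0.331
grasp_force: 29.9
```

servo_tool(
  motion=[
    [[0.1,0,0,-0.025,0],[0.1,0,0,0,0]],
  ],
)

```text
t: 10.7
eef_pos: [0.4507, 0.0191, -0.0004]
tool_rot: [-0.0, 0.712, 0.702, -0.0]
contact_force: [0.4, -0.7, -0.1]
gripper_width: 0.323
grasp_force: 29.9
```

servo_tool(
  motion=[
    [[0.1,0,0,-0.025,0],[0.1,0,0,0,0]],
  ],
)

```text
t: 10.9
eef_pos: [0.4506, 0.0191, -0.0015]
tool_rot: [-0.0, 0.712, 0.702, -0.0]
contact_force: [-0.8, -0.1, -0.2]
gripper_width: 0.325
grasp_force: 29.9
```

servo_tool(
  motion=[
    [[0.1,0,0,-0.02,0],[0.4,0,0,0,0],[0.5,0,0,0,0],[0.6,0,0,0,0],[0.6,0,0,0.3,0],[0.6,0,0,0.6,0],[0.6,0,0,0.8,0],[0.6,0,0,1,0],[0.6,0,0,1,0]],
  ],
)

```text
t: 11.8
eef_pos: [0.4501, 0.0193, 0.1478]
tool_rot: [-0.0, 0.712, 0.702, -0.0]
contact_force: [0.8, -0.8, -0.3]
gripper_width: 0.598
grasp_force: 0.0
```

servo_tool(
  motion=[
    [[0.6,0.285,-0.262,0,-0.88],[0.6,0.285,-0.262,0,-0.88],[0.6,0.285,-0.262,0,-0.88],[0.6,0.285,-0.262,0,-0.88],[0.6,0.285,-0.262,0,-0.88],[0.6,0.285,-0.262,0,-0.88],[0.6,0.285,-0.262,0,-0.88],[0.6,0.285,-0.262,0,-0.88],[0.6,0.285,-0.262,0,-0.88],[0.6,0.285,-0.262,0,-0.88],[0.6,0.285,-0.262,0,-0.88],[0.6,0.285,-0.262,0,-0.88],[0.6,0.285,-0.262,0,-0.88],[0.6,0.285,-0.262,0,-0.88],[0.6,0.285,-0.262,0,-0.88],[0.6,0,0,0,0]],
  ],
)

```text
t: 13.4
eef_pos: [0.6226, -0.1395, 0.1466]
tool_rot: [0.0, 1.0, -0.015, 0.001]
contact_force: [-0.8, 0.6, -0.1]
gripper_width: 0.601
grasp_force: 0.0
```

```bash
python3 - <<'E'
from h import *
from station import bot
st()
p,d=bot.read_camera("top"); z=np.load("top.npz")
m=mask(p,(0,100,60),(12,255,255),(215,255,335,300)); print(m.astype(bool).sum())
if m.any(): print("pencils",rect(plane(z,pts(big(m)),.016)))
pp,d=bot.read_camera("side"); a=cv2.resize(p[160:310,210:360,::-1],None,fx=2.6,fy=2.6); b=cv2.resize(pp[180:330,240:390,::-1],None,fx=2.6,fy=2.6)
cv2.imwrite("pics/s4.png",np.hstack([a,b]))
E
```

```text
t 13.4 pos [ 622.6 -139.5  146.6] psi -0.03 tilt [0.0002 0.0006] F [-0.8  0.6 -0.1] w 0.601 gf 0.0 q1,q7 [ 0.16 -1.5 ]
693
pencils (array([449.9,  34.1]), array([ 25.9, 150.8]), np.float32(-1.568))
```

View pics/s4.png

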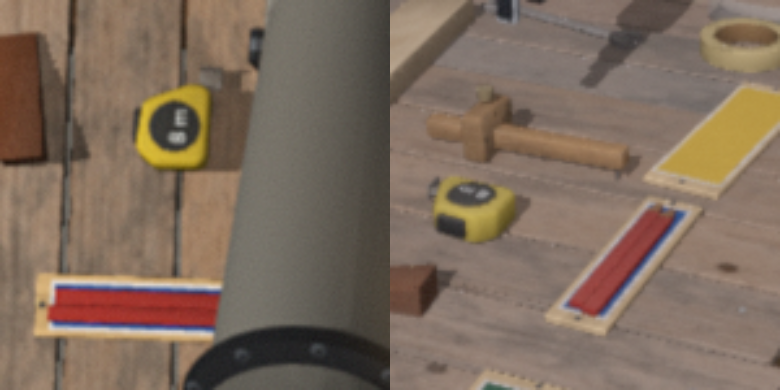

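Both pencils lie side by side on the blue field, about 5 mm along from its centre at most. Now descending on the gauge. The screw stands about 80 mm high, so I'll keep the body above it.

servo_tool(
  motion=[
    [[0.6,-0.06,0.04,-0.6,0],[0.6,0,0,-0.7,0],[0.6,0,0,-0.7,0],[0.6,0,0,-0.6,0],[0.6,0,0,-0.4,0],[0.6,0,0,-0.3,0],[0.6,0,0,-0.2,0],[0.6,0,0,-0.1,0],[0.6,0,0,0,0]],
  ],
  newtons=60,
)

```text
t: 14.4
eef_pos: [0.6195, -0.1365, 0.0019]
tool_rot: [0.0, 1.0, -0.014, 0.0]
contact_force: [-0.9, -0.4, 0.7]
gripper_width: 0.599
grasp_force: 0.0
```

servo_tool(
  motion=[
    [[0.4,0,0,0,0],[0.2,0,0,0,0],[0.05,0,0,0,0],[0.05,0,0,0,0],[0.05,0,0,0,0],[0.05,0,0,0,0]],
  ],
)

```text
t: 15.0
eef_pos: [0.62, -0.1369, 0.0028]
tool_rot: [0.0, 1.0, -0.014, 0.001]
contact_force: [-0.9, -0.4, 6.1]
gripper_width: 0.216
grasp_force: 59.5
```

servo_tool(
  motion=[
    [[0.05,0,0,0.2,0],[0.05,0,0,0.4,0],[0.05,0,0,0.6,0],[0.05,0,0,0.6,0],[0.05,0,0,0.4,0],[0.05,0,0,0.3,0],[0.05,0,0,0,0]],
  ],
)

```text
t: 15.7
eef_pos: [0.6204, -0.1366, 0.1038]
tool_rot: [0.0, 1.0, -0.014, 0.002]
contact_force: [0.4, -0.5, -1.9]
gripper_width: 0.222
grasp_force: 58.6
```

```bash
python3 - <<'E'
from h import *
from station import bot
st()
p,d=bot.read_camera("side"); cv2.imwrite("pics/s5.png",cv2.resize(p[120:270,240:400,::-1],None,fx=4,fy=4,interpolation=cv2.INTER_CUBIC))
E
```

```text
t 15.7 pos [ 620.4 -136.6  103.8] psi -0.027 tilt [0.0002 0.0016] F [ 0.4 -0.5 -1.9] w 0.222 gf 58.6 q1,q7 [ 0.16 -1.51]
```

View pics/s5.png

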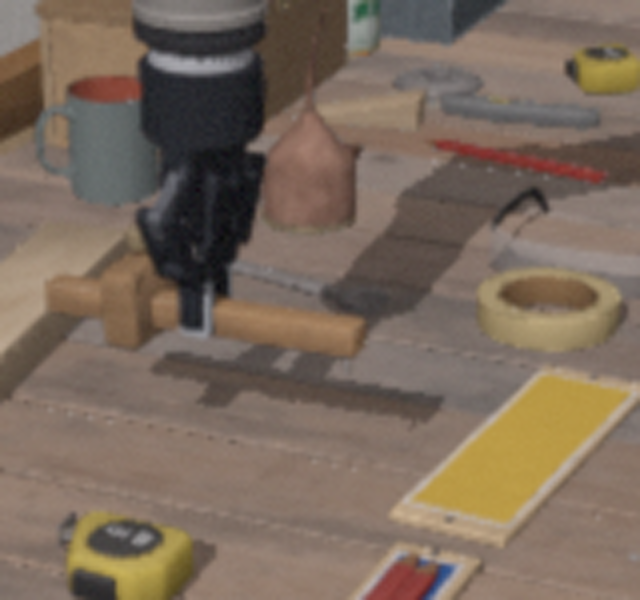

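The gauge is lifted level at crop (50-360, 270-350). Carrying it to the yellow board.

servo_tool(
  motion=[
    [[0.05,-0.291,-0.211,0,0.845],[0.05,-0.291,-0.211,0,0.845],[0.05,-0.291,-0.211,0,0.845],[0.05,-0.291,-0.211,0,0.845],[0.05,-0.291,-0.211,0,0.845],[0.05,-0.291,-0.211,0,0.845],[0.05,-0.291,-0.211,0,0.845],[0.05,-0.291,-0.211,0,0.845],[0.05,-0.291,-0.211,0,0.845],[0.05,-0.291,-0.211,0,0.845],[0.05,-0.291,-0.211,0,0.845],[0.05,-0.291,-0.211,0,0.845],[0.05,-0.291,-0.211,0,0.845],[0.05,-0.291,-0.211,0,0.845],[0.05,-0.291,-0.211,0,0.845],[0.05,0,0,-0.5,0],[0.05,0,0,-0.5,0],[0.05,0,0,-0.5,0],[0.05,0,0,-0.3,0],[0.05,0,0,0,0]],
  ],
)

```text
t: 17.75
eef_pos: [0.443, -0.2621, 0.0277]
tool_rot: [-0.002, 0.734, 0.679, -0.001]
contact_force: [-0.3, 0.0, -2.1]
gripper_width: 0.216
grasp_force: 58.6
```

```bash
python3 - <<'E'
from h import *
st()
E
```

```text
t 17.75 pos [ 443.  -262.1   27.7] psi 1.494 tilt [-0.0022 -0.0006] F [-0.3  0.  -2.1] w 0.216 gf 58.6 q1,q7 [0.7  0.06]
```

servo_tool(
  motion=[
    [[0.05,0.06,-0.02,-0.2,0],[0.05,0,0,-0.1,0],[0.05,0,0,-0.05,0],[0.05,0,0,0,0]],
  ],
)

```text
t: 18.15
eef_pos: [0.4472, -0.2639, 0.0159]
tool_rot: [0.0, 0.734, 0.679, 0.0]
contact_force: [0.5, 0.7, -1.7]
gripper_width: 0.223
grasp_force: 58.6
```

servo_tool(
  motion=[
    [[0.05,0,0,-0.04,0],[0.05,0,0,0,0]],
  ],
)

```text
t: 18.35
eef_pos: [0.4472, -0.264, 0.0144]
tool_rot: [0.0, 0.734, 0.679, 0.0]
contact_force: [-0.1, -0.9, -0.8]
gripper_width: 0.214
grasp_force: 58.6
```

servo_tool(
  motion=[
    [[0.05,0,0,-0.03,0],[0.05,0,0,0,0]],
  ],
)

```text
t: 18.55
eef_pos: [0.4471, -0.2639, 0.013]
tool_rot: [0.0, 0.734, 0.679, 0.0]
contact_force: [0.2, -1.0, -1.3]
gripper_width: 0.219
grasp_force: 58.6
```

servo_tool(
  motion=[
    [[0.05,-0.02,0,-0.03,0],[0.05,0,0,0,0]],
  ],
)

```text
t: 18.75
eef_pos: [0.446, -0.2639, 0.0117]
tool_rot: [-0.0, 0.734, 0.679, -0.0]
contact_force: [-0.1, 0.2, -1.2]
gripper_width: 0.218
grasp_force: 58.6
```

servo_tool(
  motion=[
    [[0.05,0,0,-0.03,0],[0.05,0,0,0,0]],
  ],
)

```text
t: 18.95
eef_pos: [0.4463, -0.264, 0.0109]
tool_rot: [0.0, 0.734, 0.679, -0.0]
contact_force: [-0.9, 0.0, 3.2]
gripper_width: 0.215
grasp_force: 59.3
```

servo_tool(
  motion=[
    [[0.05,0,0,-0.03,0],[0.05,0,0,0,0]],
  ],
)

```text
t: 19.15
eef_pos: [0.4464, -0.2641, 0.0107]
tool_rot: [0.0, 0.734, 0.679, -0.0]
contact_force: [-4.0, 1.3, 15.1]
gripper_width: 0.218
grasp_force: 61.0
```

servo_tool(
  motion=[
    [[0.05,0,0,0.03,0],[0.3,0,0,0,0],[0.45,0,0,0,0],[0.6,0,0,0.0,0],[0.6,0,0,0.2,0],[0.6,0,0,0.6,0],[0.7,0,0,0.8,0],[0.8,0,0,1,0],[0.9,0,0,0.8,0],[1,0,0,0,0]],
  ],
)

```text
t: 20.15
eef_pos: [0.4493, -0.2651, 0.1516]
tool_rot: [0.004, 0.734, 0.679, 0.001]
contact_force: [0.3, -0.6, 0.1]
gripper_width: 1.0
grasp_force: 0.0
```

servo_tool(
  motion=[
    [[1,0.281,0.447,0,-0.82],[1,0.281,0.447,0,-0.82],[1,0.281,0.447,0,-0.82],[1,0.281,0.447,0,-0.82],[1,0.281,0.447,0,-0.82],[1,0.281,0.447,0,-0.82],[1,0.281,0.447,0,-0.82],[1,0.281,0.447,0,-0.82],[1,0.281,0.447,0,-0.82],[1,0.281,0.447,0,-0.82],[1,0.281,0.447,0,-0.82],[1,0.281,0.447,0,-0.82],[1,0.281,0.447,0,-0.82],[1,0.281,0.447,0,-0.82],[1,0.281,0.447,0,-0.82],[1,0,0,0,0],[1,0,0,0,0]],
  ],
)

```text
t: 21.85
eef_pos: [0.6144, 0.0044, 0.1461]
tool_rot: [0.0, 1.0, 0.01, -0.001]
contact_force: [0.4, -1.4, -0.4]
gripper_width: 0.999
grasp_force: 0.0
```

```bash
python3 - <<'E'
from h import *
from station import bot
st()
p,d=bot.read_camera("top"); z=np.load("top.npz"); W=cloud(z,d)
for n,b in (("gauge",(325,235,460,325)),):
    q=W[b[1]:b[3],b[0]:b[2]].reshape(-1,3); k=q[(q[:,2]>.02)&(q[:,2]<.05)&(abs(q[:,0]-.446)<.05)]; a=k[(k[:,1]<-.25)|(k[:,1]>-.2)]
    l=np.polyfit(a[:,1],a[:,0],1); print("angle",np.pi/2-np.arctan(l[0]),"x at mid",np.polyval(l,-.2632),"y range",a[:,1].min(),a[:,1].max(),len(a))
pp,d=bot.read_camera("side")
cv2.imwrite("pics/s6.png",np.hstack([cv2.resize(p[150:320,210:460,::-1],None,fx=1.58,fy=1.58),cv2.resize(pp[150:320,240:410,::-1],None,fx=1.58,fy=1.58)]))
E
```

```text
t 21.85 pos [614.4   4.4 146.1] psi 0.02 tilt [ 0.0002 -0.0006] F [ 0.4 -1.4 -0.4] w 0.999 gf 0.0 q1,q7 [ 0.03 -1.75]
angle 1.477097049679648 x at mid 0.44593520823724403 y range -0.36849209142242495 -0.15024138871070952 713
```

View pics/s6.png

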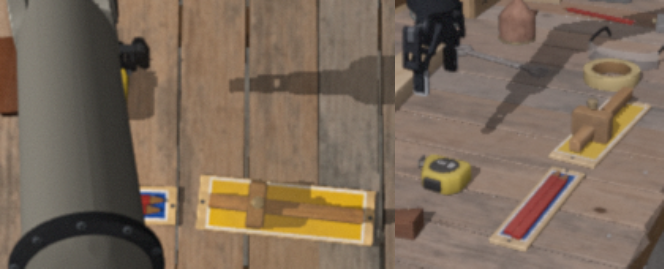

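The gauge sits on the yellow field about 4 mm off centre. Descending on the tape measure.

servo_tool(
  motion=[
    [[1,0,0,-0.6,0],[1,0,0,-0.7,0],[1,0,0,-0.7,0],[1,0,0,-0.6,0],[1,0,0,-0.4,0],[1,0,0,-0.25,0],[1,0,0,-0.25,0],[1,0,0,-0.25,0],[1,0,0,-0.2,0],[1,0,0,0,0]],
  ],
  newtons=60,
)

```text
t: 22.95
eef_pos: [0.6143, 0.0043, -0.0122]
tool_rot: [0.0, 1.0, 0.009, -0.001]
contact_force: [-0.5, -0.6, 0.7]
gripper_width: 0.999
grasp_force: 0.0
```

servo_tool(
  motion=[
    [[0.85,0,0,0,0],[0.7,0,0,0,0],[0.5,0,0,0,0],[0.5,0,0,0,0],[0.5,0,0,0,0],[0.5,0,0,0,0]],
  ],
)

```text
t: 23.55
eef_pos: [0.6157, 0.0037, -0.0101]
tool_rot: [0.0, 1.0, 0.009, 0.001]
contact_force: [-1.0, -2.0, 5.7]
gripper_width: 0.699
grasp_force: 64.9
```

servo_tool(
  motion=[
    [[0.5,0,0,0.2,0],[0.5,0,0,0.4,0],[0.5,0,0,0.6,0],[0.5,0,0,0.6,0],[0.5,0,0,0.6,0],[0.5,0,0,0.4,0],[0.5,0,0,0.2,0],[0.5,0,0,0,0]],
  ],
)

```text
t: 24.35
eef_pos: [0.6155, 0.0044, 0.1099]
tool_rot: [-0.0, 1.0, 0.009, 0.001]
contact_force: [0.4, 0.1, -2.4]
gripper_width: 0.696
grasp_force: 65.3
```

```bash
python3 - <<'E'
from h import *
from station import bot
st()
p,d=bot.read_camera("side"); cv2.imwrite("pics/s7.png",cv2.resize(p[150:330,220:360,::-1],None,fx=3,fy=3,interpolation=cv2.INTER_CUBIC))
E
```

```text
t 24.35 pos [615.5   4.4 109.9] psi 0.018 tilt [-0.0001  0.001 ] F [ 0.4  0.1 -2.4] w 0.696 gf 65.3 q1,q7 [ 0.03 -1.76]
```

View pics/s7.png

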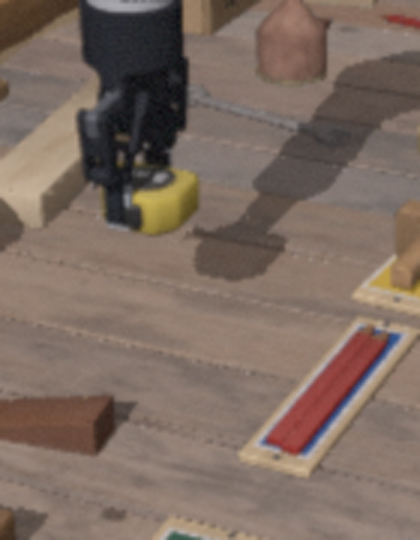

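The tape is held level. Carrying it to the green board.

servo_tool(
  motion=[
    [[0.5,-0.274,0.411,0,0.819],[0.5,-0.274,0.411,0,0.819],[0.5,-0.274,0.411,0,0.819],[0.5,-0.274,0.411,0,0.819],[0.5,-0.274,0.411,0,0.819],[0.5,-0.274,0.411,0,0.819],[0.5,-0.274,0.411,0,0.819],[0.5,-0.274,0.411,0,0.819],[0.5,-0.274,0.411,0,0.819],[0.5,-0.274,0.411,0,0.819],[0.5,-0.274,0.411,0,0.819],[0.5,-0.274,0.411,0,0.819],[0.5,-0.274,0.411,0,0.819],[0.5,-0.274,0.411,0,0.819],[0.5,-0.274,0.411,0,0.819],[0.5,-0.274,0.411,0,0.819],[0.5,0,0,-0.6,0],[0.5,0,0,-0.8,0],[0.5,0,0,-0.6,0],[0.5,0,0,-0.3,0]],
  ],
)

```text
t: 26.4
eef_pos: [0.4376, 0.266, 0.0136]
tool_rot: [-0.001, 0.7, 0.714, -0.003]
contact_force: [-1.4, -0.0, -3.3]
gripper_width: 0.691
grasp_force: 65.2
```

servo_tool(
  motion=[
    [[0.5,0,0,0,0],[0.5,0,0,0,0]],
  ],
)

```text
t: 26.6
eef_pos: [0.4396, 0.2677, 0.0169]
tool_rot: [-0.0, 0.7, 0.714, 0.0]
contact_force: [-0.0, 0.7, -3.5]
gripper_width: 0.694
grasp_force: 65.3
```

```bash
python3 - <<'E'
from h import *
st()
E
```

```text
t 26.6 pos [439.6 267.7  16.9] psi 1.59 tilt [-0.0002  0.0001] F [-0.   0.7 -3.5] w 0.694 gf 65.3 q1,q7 [-0.24 -1.08]
```

servo_tool(
  motion=[
    [[0.5,0,0,-0.2,0],[0.5,0,0,-0.15,0],[0.5,0,0,-0.05,0],[0.5,0,0,0,0]],
  ],
)

```text
t: 27.0
eef_pos: [0.4394, 0.2672, 0.0004]
tool_rot: [0.0, 0.7, 0.714, -0.0]
contact_force: [0.1, 0.2, -2.5]
gripper_width: 0.699
grasp_force: 65.3
```

servo_tool(
  motion=[
    [[0.5,0,0,-0.03,0],[0.5,0,0,0,0]],
  ],
)

```text
t: 27.2
eef_pos: [0.4396, 0.2674, -0.0005]
tool_rot: [0.0, 0.7, 0.714, 0.0]
contact_force: [0.2, 0.2, -3.0]
gripper_width: 0.694
grasp_force: 65.3
```

servo_tool(
  motion=[
    [[0.5,0,0,-0.03,0],[0.5,0,0,0,0]],
  ],
)

```text
t: 27.4
eef_pos: [0.4396, 0.2673, -0.0018]
tool_rot: [0.0, 0.7, 0.714, 0.0]
contact_force: [-0.2, 0.6, -2.3]
gripper_width: 0.693
grasp_force: 65.3
```

servo_tool(
  motion=[
    [[0.5,0,0,-0.025,0],[0.5,0,0,0,0]],
  ],
)

```text
t: 27.6
eef_pos: [0.4396, 0.2674, -0.0021]
tool_rot: [0.0, 0.7, 0.714, 0.0]
contact_force: [-1.9, -2.2, 5.3]
gripper_width: 0.693
grasp_force: 66.3
```

servo_tool(
  motion=[
    [[0.5,0,0,-0.025,0],[0.5,0,0,0,0]],
  ],
)

```text
t: 27.8
eef_pos: [0.4397, 0.2674, -0.0022]
tool_rot: [0.001, 0.7, 0.714, 0.0]
contact_force: [-5.7, -4.2, 18.5]
gripper_width: 0.691
grasp_force: 67.7
```

servo_tool(
  motion=[
    [[0.5,0,0,0.05,0],[0.8,0,0,0,0],[1,0,0,0,0],[1,0,0,0,0],[1,0,0,0.2,0],[1,0,0,0.5,0],[1,0,0,1,0],[1,0,0,1,0],[1,0,0,1,0],[1,0,0,1,0],[1,0,0,0.5,0],[1,0,0,0,0]],
  ],
)

```text
t: 29.0
eef_pos: [0.4411, 0.2688, 0.21]
tool_rot: [0.001, 0.7, 0.714, 0.003]
contact_force: [-0.4, -1.0, -0.7]
gripper_width: 1.0
grasp_force: 0.0
```

servo_tool(
  motion=[
    [[1,0.1,-1,0,0],[1,0.1,-1,0,0],[1,0.1,-1,0,0],[1,0.1,-1,0,0],[1,0.1,-1,0,0],[1,0.1,-1,0,0],[1,0.1,-1,0,0],[1,0.1,-1,0,0],[1,0,-1,0,0],[1,0,-1,0,0],[1,0,-1,0,0],[1,0,-1,0,0],[1,0,-1,0,0],[1,0,-1,0,0],[1,0,-1,0,0],[1,0,-1,0,0],[1,0,-1,0,0],[1,0,-1,0,0],[1,0,0,0,0],[1,0,0,0,0]],
  ],
)

```text
t: 31.0
eef_pos: [0.4706, -0.4528, 0.2047]
tool_rot: [-0.001, 0.701, 0.713, 0.0]
contact_force: [1.2, 0.2, 0.5]
gripper_width: 1.0
grasp_force: 0.0
```

```bash
python3 - <<'E'
from h import *
from station import bot
st()
p,d=bot.read_camera("top"); z=np.load("top.npz"); W=cloud(z,d); W0=cloud(z,z["d"])
m=mask(p,(0,100,60),(12,255,255),(215,255,335,300)); print("pencils",rect(plane(z,pts(big(m)),.016)))
def cl(W,b,zl,zh):
    q=W[b[1]:b[3],b[0]:b[2]].reshape(-1,3); return q[(q[:,2]>zl)&(q[:,2]<zh)]
print("tape top",rect(cl(W,(120,235,200,320),.033,.055)),"all",rect(cl(W,(120,235,200,320),.022,.055)))
for n,b in (("sand",(120,170,165,235)),("wedge",(203,165,232,230)),("mask",(455,230,520,290))): print(n,rect(cl(W,b,.012,.05)))
print("depth top of pencils",np.median(W[274:282,240:310,2]))
cv2.imwrite("pics/s8.png",cv2.resize(p[150:320,110:530,::-1],None,fx=1.9,fy=1.9))
E
```

```text
t 31.0 pos [ 470.6 -452.8  204.7] psi 1.588 tilt [-0.0012  0.0001] F [1.2 0.2 0.5] w 1.0 gf 0.0 q1,q7 [0.89 0.56]
pencils (array([450. ,  22.6]), array([ 26. , 173.9]), np.float32(-1.568))
tape top (array([435.8, 264.7]), array([65.4, 77.2]), np.float32(-1.553)) all (array([438. , 275.8]), array([69.5, 99.6]), np.float32(1.48))
sand (array([621.6, 310.3]), array([ 64.2, 116.3]), np.float32(0.088))
wedge (array([632.7, 143.5]), array([ 40.8, 109.2]), np.float32(0.126))
mask (array([ 503.8, -478.7]), array([ 99.1, 107.6]), np.float32(0.055))
depth top of pencils 0.015365691929537767
```

View pics/s8.png

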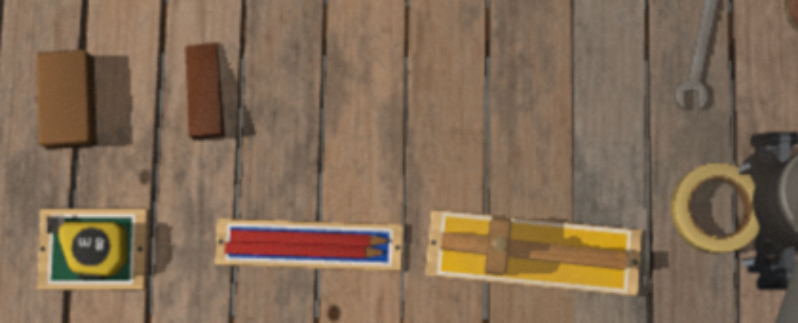

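Everything is on its field. The tape is about 3 mm off, the gauge about 4 mm and the pencils about 5 mm along. The obstacles haven't moved and the gripper is clear.

```bash
python3 -c "
from station import bot
print(bot.hand_in())"
```

```text
the job is handed in; nothing more can be done
None
```

I put the gauge, the tape and the pencil pair down on their fields, about 4, 3 and 5 mm off centre by the camera, left the other things undisturbed, and handed the job in at about 31 s; no verdict came back.

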